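Close the tumble polisher: lid on, wing nut down

TASK

Close the tilted barrel of the tumble polisher: pick up the loose lid, pass its slot over the wing nut that stands on the barrel's centre stud, and seat the lid fully home on the barrel mouth. Then spin the wing nut down clockwise until it is snug on the lid and clamps it, and let go. Leave the hammer, the ring clamp and the spirit lamp where they are.

Things in the scene. Friction and masses are not known exactly. Their poses are not given: they have to be found in the camera images.
- tumbler: The tumble polisher, fixed to the bench: dark steel foot plate 150x120 mm with a grey gear case that carries the barrel, tilted 30 degrees. Origin on the bench under it; -x is its front, the side the barrel mouth leans to (roughly towards the robot), z up.
- barrel: The polisher's black round barrel, fixed, open at the upper end: outside diameter 114 mm, inside 102 mm, 85 mm long. Origin at the centre of its closed lower end; z is the barrel's axis, pointing out of the mouth, 30 degrees from vertical, leaning to the polisher's front. A steel centre stud, diameter 10 mm, stands along z through the mouth to 136 mm from the origin.
- barrel_mouth (a point): Centre of the barrel's rim (on its axis, 85 mm above the barrel's origin), where lid_seat must come; axes as the barrel.
- wing_nut: Brass wing nut that stays on the stud. Origin on the axis at its flat underside, z along the barrel axis, x along the two wings, y across them. The wings form a flat bar 66 mm long, 13 mm thick, 32 mm high with rounded ends (round collar, diameter 22 mm, in the lowest 5 mm). At nut_turn 0 the underside is 101 mm above the barrel's origin, 10 mm above the top of a seated lid.
- nut_turn (a joint): Turn of the wing nut, rad. Grows when turned clockwise seen from above the mouth, and the nut then goes down 15 mm per turn (2.39 mm per rad). Starts at 0 to 0.4; it meets the seated lid at about 4.2 and the thread ends at 4.75. Friction 0.06 N m holds it wherever it is left.
- lid: Loose aluminium lid: a disc of diameter 128 mm, about 180 g, lying right side up on the bench. Origin at the centre of its underside (foot of the spigot), z out of its top. Disc from z 10 to 16 mm. Two upright ears to grip, each 40 mm along x, 10 mm thick along y, centred at y +50 and -50 mm, from z 16 to 44 mm. Slot through the centre, see lid_slot.
- lid_slot (a point): Centre of the slot, in the lid's top face (lid z = 16 mm). The slot is 74 mm along the lid's x and 28 mm along its y; it passes over the wing nut when the lid's x lies along the wings, either way round. The lid may sit at any angle about the axis.
- lid_seat (a point): Centre of the underside of the lid's disc (lid z = 10 mm), the face that rests on the barrel rim. Below it a black tapered spigot ring, 96 mm outside diameter, 10 mm high, enters the barrel mouth with 3 mm play all round.
- hammer: Bystander: chasing hammer, 184 mm long, wooden handle, lying beyond the lid on the right; leave it.
- ring_clamp: Bystander: wooden ring clamp, 150 mm long, lying behind the lid; leave it.
- spirit_lamp: Bystander: white spirit lamp, 68 mm across, 80 mm high, behind the polisher; leave it.

How it is judged:
On the way:
1. the lid is seated on the barrel mouth, over the wing nut (distance between lid_seat and barrel_mouth below 0.006 m and z of lid_seat in the frame of barrel below 0.0875 m and angle between the z axis of lid and the z axis of barrel, either way round below 0.05 rad and value of joint nut_turn below 3 rad), for 0.2 s.
At the end, for the whole second after the job is handed in: The lid sits on the barrel mouth: disc within 2.5 mm of the rim, centre within 6 mm, square to the axis within 0.05 rad; the wing nut is down on it (turned past 3.8 rad) and clamps it with more than 4 N, by itself and at rest (distance between lid_seat and barrel_mouth below 0.006 m and z of lid_seat in the frame of barrel below 0.0875 m and angle between the z axis of lid and the z axis of barrel, either way round below 0.05 rad and contact force between wing_nut and lid above 4 N and value of joint nut_turn above 3.8 rad and linear speed of lid below 0.02 m/s and velocity of joint nut_turn below 0.1 rad/s); the robot touches nothing.
It fails at once if the hammer is moved more than 30 mm (distance of hammer from where it was at the start of the episode above 0.03 m).
It fails at once if the ring clamp is moved more than 30 mm (distance of ring_clamp from where it was at the start of the episode above 0.03 m).
It fails at once if the spirit lamp is moved more than 30 mm (distance of spirit_lamp from where it was at the start of the episode above 0.03 m).
It also fails if it takes over 72 s, if anything falls off the work surface, if the arm or the gripper's body presses on something with over 40 N, if the wrist force passes 120 N, or if a joint passes its speed limit or range.

ROBOT

A 6-joint arm with a two-finger parallel gripper is mounted at the origin on a cart in front of the work surface, level with it; the furniture and walls round the work are solid. World frame = base frame: x ahead of the robot, y to its left, z up, the work surface at z = 0. Lengths are in m, angles in rad, forces in N, time in s.
With the tool pointing down it reaches from about 0.25 to 0.775 m from the base axis. Payload 4 kg.
Tool frame: the origin (TCP) lies at the very end of the fingers, on their centre line; the grasp point (between the pads) lies tcp_to_grasp behind it (tcp_to_grasp is the distance from the TCP to the grasp point, in m); z points along the fingers, y is the direction in which the jaws open and shut (so a half turn about z gives the same grasp; the last joint's range is limited). The gripper opens to 94 mm and grips with 3 to 60 N. Pads are 16 mm wide; open, the fingers measure 119 mm over their backs; the gripper's body (75 mm by 177 mm) begins 78 mm behind the grasp point.
Start: joints at [-1.396, 0.087, 1.371, -0, 1.684, -0.103], TCP at [0.151, -0.529, 0.206] pointing down, gripper open.
Joint ranges: [-3.1, 3.1], [-0.76, 2.03], [0.27, 2.55], [-1.08, 4.22], [0.17, 2.65], [-2.57, 2.57]. Speed limits (rad/s): [2.79, 2.79, 3.14, 3.14, 3.14, 3.14].

INTERFACE

Orientations are given as [roll, pitch, yaw] about the fixed x, y, z axes, in that order (R = Rz(yaw) Ry(pitch) Rx(roll)).
In Python, from bench import * gives the robot as it stands.
- The arm moves only by the tool play_rows, never from a script. Its argument "rows" is a list of rows, each a list of 3 entries, a list of its own where there are three numbers: the finger opening in cm, from 0 to 9.4, then the shift along the world's x, y, z in cm, then the turn, a rotation vector about the world's x, y, z in rad. A call has 1 to 8 rows; each row is the pose to reach, as a shift and turn from the pose commanded when the call began; what a row does not reach only later rows make up. A row lasts 1/12 s, in which the tool goes at most 41.7 mm and 7.16 degrees, less where a joint would pass 70% of its speed; a pose out of reach is approached as far as the arm can. A call with a gripper value outside its range is refused whole. The fingers move at their own pace and stop on an object; the grip force is fixed at half the most. Time passes only in rows, so rows that repeat a pose let the fingers close. It gives the time, the measured TCP pose, the force and the opening at its end, in the units of the state.
- get_obs(): the state, without advancing time (a new reading comes with each control period).
- snapshot(name): name is "scene" or "side" or "wrist"; returns a dict with "pixels" (480x640x3 uint8, red, green, blue), "fx", "fy", "cx", "cy" (pixels), "dist_coeffs" ([k1, k2, p1, p2, k3] as OpenCV has them; the pictures are not rectified), "rvec" (rotation vector, rad) and "tvec" (3), from world to camera coordinates, as OpenCV has them. Camera axes: x right, y down, z forward; pixel columns grow to the right and rows downward; lengths in m; the calibration is good to about 2 mm. A picture is of the moment at which its call begins. There is no depth.
- close_job(): hands the job in, once; it reports no verdict.
Trained networks look in the newest picture that a camera, given by its name, has taken for a name from the list of things; names that differ only in an ending like _2 or _b are one class to them, and where a whole thing is asked for, a point or a joint stands for the part that bears it (a point fixed in the world has none). Each returns a list of dicts, best first, with "confidence" (0 to 1); they miss things now and then, are a little off and sometimes report something else, mostly with a low value. They report only what shows in the picture. A call takes as long as a camera call.
- silhouettes(camera, label): "mask" (480x640 bool, what is visible of it) and "point" ([row, column] in pixels, amid what is visible of it).
The state is a dict: "time": time; "joint_positions": joint angles; "qvel": joint speeds; "joint_torque": joint torques, N m; "tool_pos": TCP position; "ee_rot": TCP orientation; "wrist_force": force on the tool from outside, world axes, zero at the start; "wrist_torque": the same for the moment, N m; "width": finger opening in m.
Only numpy, scipy, OpenCV 4.12 (cv2) and the standard library are available. Lean on these libraries where they do the work, as an engineer would, in place of code of your own. Each camera call takes 0.05 s, during which the arm holds its last target. There are 200 camera calls.

## Working session

There is one attempt and no reset: what is moved stays moved. The work goes in short steps, Python scripts to look and compute and a tool call to move; the robot and the scene stay as the last step left them, time stands still between calls to the robot, and variables do not carry over. Pictures are saved under pics/ and viewed, about 8 in all and at most 12, crops included, and the job is handed in when it is done.

Besides the shell and the picture viewer there is one more tool, called after "Call:" by a JSON object that holds its "method" and its "body". play_rows: Moves the arm, as the interface text tells. Its arguments: {"type":"object","properties":{"rows":{"type":"array"}},"required":["rows"]}

```bash
mkdir -p pics; ls
python3 - <<'E'
from bench import *
import cv2, numpy as np
o=get_obs(); print(o)
for n in("scene","side","wrist"):
    s=snapshot(n); cv2.imwrite(f"pics/{n}0.png",s["pixels"][:,:,::-1]); print(n,{k:np.round(v,4) for k,v in s.items() if k!="pixels"})
    R=cv2.Rodrigues(np.array(s["rvec"],float))[0]; print("cam pos",-R.T@np.array(s["tvec"]).ravel())
    for l in("lid","barrel","wing_nut","tumbler"):
        for d in silhouettes(n,l)[:2]: print(l,d["confidence"],d["point"],d["mask"].sum())
a=cv2.imread("pics/scene0.png");b=cv2.imread("pics/side0.png")
E
```

```text
pics
{'time': 0.0, 'joint_positions': array([-1.39609280e+00,  8.79425144e-02,  1.37222213e+00, -2.80657864e-05,
        1.68358045e+00, -1.03080752e-01]), 'qvel': array([ 0.00037743, -0.00129661,  0.00047366, -0.00027091,  0.00011784,
       -0.00098947]), 'joint_torque': array([ 8.44195220e-04, -3.40176344e+01, -3.02429795e+01,  7.18525099e-02,
        3.29404953e-02, -1.47905121e-04]), 'tool_pos': array([ 0.15072683, -0.52838728,  0.20432729]), 'ee_rot': array([-3.13944877e+00, -1.93736290e-04,  2.77780942e-01]), 'wrist_force': array([0.31290169, 0.20966502, 0.48013861]), 'wrist_torque': array([0.01738558, 0.04570238, 0.0039925 ]), 'width': 0.09359084848135671}
scene {'fx': np.float64(509.6018), 'fy': np.float64(509.6018), 'cx': np.float64(316.2414), 'cy': np.float64(235.2744), 'dist_coeffs': array([-0.0104,  0.    ,  0.    ,  0.    ,  0.    ]), 'rvec': array([ 0.5541, -2.4435,  1.4825]), 'tvec': array([0.5286, 0.2078, 0.8507])}
cam pos [0.19254808 0.82211057 0.57737344]
lid 0.91 [271.4, 372.6] 1632
wing_nut 0.59 [270.3, 300.4] 751
tumbler 0.86 [326.7, 276.6] 9678
side {'fx': np.float64(534.074), 'fy': np.float64(534.074), 'cx': np.float64(321.8779), 'cy': np.float64(228.7556), 'dist_coeffs': array([-0.1592,  0.    ,  0.    ,  0.    ,  0.    ]), 'rvec': array([ 2.1096,  0.0093, -0.0176]), 'tvec': array([-0.5783,  0.1119,  1.1409])}
cam pos [ 0.59707289 -0.91373844  0.67628552]
lid 0.67 [288.4, 268.2] 1973
barrel 0.82 [185.1, 304.3] 2435
wing_nut 0.64 [168.5, 297.3] 257
tumbler 0.76 [200.8, 304.5] 3810
tumbler 0.53 [212.1, 368.3] 83
wrist {'fx': np.float64(417.2077), 'fy': np.float64(417.2077), 'cx': np.float64(323.7541), 'cy': np.float64(236.468), 'dist_coeffs': array([-0.0568,  0.    ,  0.    ,  0.    ,  0.    ]), 'rvec': array([-2.3243,  1.7548,  0.2435]), 'tvec': array([-0.5495, -0.0273,  0.3927])}
cam pos [ 0.22788747 -0.50663696  0.3851187 ]
```

View pics/scene0.png

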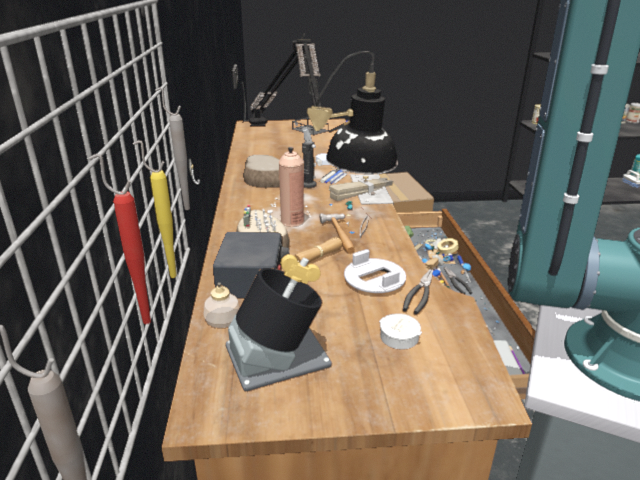

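View pics/side0.png

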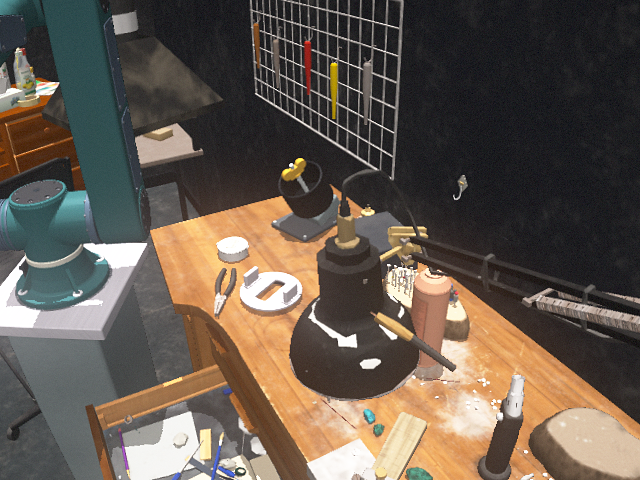

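The scene view shows the polisher at about (278,310), with its nut at (300,268) and the lid at (375,275). The side view has the nut at (295,168) and the lid at (270,292). I'll fit models to the masks next.

```bash
cat > h.py <<'E'
from bench import *
import cv2, numpy as np
from scipy.optimize import minimize
from scipy.spatial.transform import Rotation as Rn
def proj(s,P):
    return cv2.projectPoints(np.asarray(P,float).reshape(-1,3),np.array(s["rvec"],float),np.array(s["tvec"],float),np.array([[s["fx"],0,s["cx"]],[0,s["fy"],s["cy"]],[0,0,1.]]),np.array(s["dist_coeffs"],float))[0].reshape(-1,2)
def ring(r,z,n=48):
    t=np.linspace(0,2*np.pi,n,endpoint=False); return np.c_[r*np.cos(t),r*np.sin(t),z+0*t]
def box(x,y,z): return np.array([[a,b,c] for a in x for b in y for c in z])
LID=[np.r_[ring(.064,.010),ring(.064,.016)],box((-.02,.02),(.045,.055),(.016,.044)),box((-.02,.02),(-.055,-.045),(.016,.044)),np.r_[ring(.048,.0),ring(.048,.01)]]
SLOT=[box((-.037,.037),(-.014,.014),(.016,)),box((-.037,.037),(-.014,.014),(.0,))]
BAR=[np.r_[ring(.057,0),ring(.057,.085)]]
def fill(s,hulls,T,K=4):
    m=np.zeros((480*K,640*K),np.uint8)
    for h in hulls:
        p=proj(s,h@T[0].T+T[1]); cv2.fillConvexPoly(m,cv2.convexHull((p*K+K/2-.5).round().astype(np.int32)),1)
    return m
def render(s,hulls,T,slot=None):
    m=fill(s,hulls,T)
    if slot is not None:
        h=fill(s,[slot[0]],T)&fill(s,[slot[1]],T); e=fill(s,hulls[1:3],T); m[(h>0)&(e==0)]=0
    return cv2.resize(m.astype(np.float32),(640,480),interpolation=cv2.INTER_AREA)
def lidT(p): return Rn.from_euler('z',p[2]).as_matrix(),np.array([p[0],p[1],0])
def barT(p): # x,y,z of the mouth, front yaw (direction of lean)
    R=Rn.from_euler('ZY',[p[3],np.pi/6]).as_matrix(); return R,np.array(p[:3])-.085*R[:,2]
def nutpts(R0,o,turn_yaw,base=.101):
    return None
def best(n,l):
    d=silhouettes(n,l); return d[0] if d else None
def fit(f,x0,scale):
    x0=np.array(x0,float);S=np.array(scale); 
    r=minimize(lambda q:f(x0+q*S),np.zeros(len(x0)),method='Nelder-Mead',options=dict(initial_simplex=np.r_[[np.zeros(len(x0))],np.eye(len(x0))],maxiter=400,xatol=.005,fatol=.1))
    return x0+r.x*S,r.fun
def ray(s,uv):
    R=cv2.Rodrigues(np.array(s["rvec"],float))[0]; u=cv2.undistortPoints(np.array([[uv]],float),np.array([[s["fx"],0,s["cx"]],[0,s["fy"],s["cy"]],[0,0,1.]]),np.array(s["dist_coeffs"],float)).ravel()
    d=R.T@np.array([u[0],u[1],1]); return -R.T@np.array(s["tvec"],float).ravel(),d/np.linalg.norm(d)
E
python3 - <<'E'
from h import *
S={n:snapshot(n) for n in("scene","side")}
M={(n,l):best(n,l) for n in S for l in("lid","barrel","wing_nut","hammer","ring_clamp","spirit_lamp")}
pt={}
for n in S:
    d=M[n,"lid"]; o,r=ray(S[n],d["point"][::-1]); P=o-r*(o[2]-.015)/r[2]; print(n,"lid",P)
    pt[n]=P
    for l in("hammer","ring_clamp","spirit_lamp"):
        d=M[n,l]
        if d: o,r=ray(S[n],d["point"][::-1]); print(l,n,d["confidence"],d["point"],o-r*(o[2]-.015)/r[2])
A=[ray(S[n],M[n,"wing_nut"]["point"][::-1]) for n in S]
Q=sum(np.eye(3)-np.outer(r,r) for o,r in A); nut=np.linalg.solve(Q,sum((np.eye(3)-np.outer(r,r))@o for o,r in A)); print("nut",nut)
def cost(p): return sum(np.abs(render(S[n],LID,lidT(p),SLOT)-M[n,"lid"]["mask"]).sum() for n in S)
c=(pt["scene"]+pt["side"])/2
for y in np.arange(0,np.pi,np.pi/6):
    print(y,*fit(cost,[c[0],c[1],y],[.01,.01,.2]))
for k,m in M.items(): print(k, m and m["confidence"], m and m["mask"].sum())
f0=np.arctan2(-nut[1],-nut[0])
b=[n for n in S if M[n,"barrel"]]
def costb(p): return sum(np.abs(render(S[n],BAR,barT(p))-M[n,"barrel"]["mask"]).sum() for n in b)
print(b,fit(costb,[*(nut-.03*barT([0,0,0,f0])[0][:,2]),f0],[.01,.01,.01,.2]))
E
```

```text
scene lid [ 0.48591967 -0.05419922  0.015     ]
hammer scene 0.91 [229.1, 339.7] [ 0.62110644 -0.20645277  0.015     ]
ring_clamp scene 0.68 [250.5, 320.3] [ 0.61835424 -0.0889479   0.015     ]
spirit_lamp scene 0.69 [307.6, 218.9] [0.69684755 0.19205203 0.015     ]
side lid [ 0.4743677  -0.03536749  0.015     ]
nut [0.51672505 0.21566536 0.16054211]
0.0 [ 0.47457935 -0.04804678  1.04856258] 355.9375
0.5235987755982988 [ 0.47410732 -0.0480421   1.04795686] 351.1875
1.0471975511965976 [ 0.47444811 -0.04812999  1.03172692] 356.0
1.5707963267948966 [ 0.47423675 -0.04806349  1.06902938] 355.8125
2.0943951023931953 [ 0.47383621 -0.04832156  1.03306834] 359.875
2.617993877991494 [ 0.47415711 -0.04710111  1.02617038] 370.4375
('scene', 'lid') 0.74 1680
('scene', 'barrel') 0.8 5714
('scene', 'wing_nut') 0.96 691
('scene', 'hammer') 0.91 340
('scene', 'ring_clamp') 0.68 521
('scene', 'spirit_lamp') 0.69 1132
('side', 'lid') 0.6 1901
('side', 'barrel') 0.83 2410
('side', 'wing_nut') 0.58 308
('side', 'hammer') None None
('side', 'ring_clamp') None None
('side', 'spirit_lamp') None None
['scene', 'side'] (array([ 0.52127576,  0.22834451,  0.13430265, -2.27725934]), np.float64(828.5625))
```

```bash
cat >> h.py <<'E'
def toolT(o=None):
    o=o or get_obs(); return Rn.from_euler('xyz',o["ee_rot"]).as_matrix(),np.array(o["tool_pos"])
def move_to(R,p,o=None):
    """shift cm and rotvec to reach R,p from measured"""
    R0,p0=toolT(o); rv=Rn.from_matrix(R@R0.T).as_rotvec(); return np.round((p-p0)*100,2),np.round(rv,3)
E
python3 - <<'E'
from h import *
s=snapshot("wrist"); R,p=toolT()
C=cv2.Rodrigues(np.array(s["rvec"],float))[0]; cp=-C.T@np.array(s["tvec"],float).ravel()
print("cam in tool: pos",R.T@(cp-p),"axes\n",R.T@C.T)
np.savez("cam.npz",t=R.T@(cp-p),A=R.T@C.T)
import bench; print([n for n in dir(bench) if not n.startswith("_")])
try: print(tcp_to_grasp)
except Exception as e: print(e)
# desired: tool along -barrel axis, camera on a line 0.26 above mouth
p_b=[.5213,.2283,.1343,-2.277]; Rb,_=barT(p_b); z=-Rb[:,2]
t=R.T@(cp-p);v=(R.T@C.T)[:,2]
for j6 in np.linspace(-1.5,1.5,7):
    az=.3-j6; y=np.array([np.cos(az),np.sin(az),0]); y-=z*(y@z); y/=np.linalg.norm(y); Rt=np.c_[np.cross(y,z),y,z]
    # camera optical axis hits point mouth+.03z
    tgt=np.array(p_b[:3])+.03*Rb[:,2]; tp=tgt-Rt@(t+v*.26)
    print(j6,"tcp",tp,"move",*move_to(Rt,tp))
E
```

```text
cam in tool: pos [ 0.0802105  -0.00028238 -0.17966674] axes
 [[-4.78076696e-04 -9.62375944e-01 -2.71721022e-01]
 [ 9.99999803e-01 -3.49382970e-04 -5.22001703e-04]
 [ 4.07427184e-04 -2.71721218e-01  9.62375921e-01]]
['IKError', 'close_job', 'get_obs', 'silhouettes', 'snapshot', 'tcp_to_grasp']
0.0188
-1.5 tcp [0.49697775 0.19239619 0.22552212] move [34.61 72.13  2.  ] [ 0.53   0.61  -3.017]
-1.0 tcp [0.4976831  0.18793445 0.2238265 ] move [34.68 71.69  1.83] [-0.316 -0.636  2.571]
-0.5 tcp [0.49578707 0.18364534 0.22123205] move [34.5  71.26  1.57] [-0.111 -0.619  2.027]
0.0 tcp [0.49175132 0.18138214 0.21872583] move [34.09 71.03  1.32] [ 0.059 -0.574  1.488]
0.5 tcp [0.48736623 0.18155715 0.21715974] move [33.65 71.05  1.17] [ 0.186 -0.514  1.01 ]
1.0 tcp [0.48365774 0.18344468 0.21659939] move [33.28 71.24  1.11] [ 0.286 -0.448  0.578]
1.5 tcp [0.48091741 0.18659755 0.21695762] move [33.01 71.55  1.15] [ 0.372 -0.369  0.147]
```

Call:
{"method": "play_rows", "body": {"rows": [[9.4,[2.3,3.3,0.5],[0,0,0.05]],[9.4,[4.6,6.6,1],[0,0,0.1]],[9.4,[6.9,9.9,2],[0,0,0.2]],[9.4,[9.2,13.2,2],[0,0,0.3]],[9.4,[11.5,16.5,2],[0,0,0.4]],[9.4,[13.8,19.8,2],[0,0,0.5]],[9.4,[16.1,23.1,2],[0,0,0.6]],[9.4,[18.4,26.4,2],[0,0,0.7]]]}}

```text
time: 2.17
tool_pos: [0.3355, -0.2632, 0.2259]
ee_rot: [3.14, 0.0, 0.982]
wrist_force: [0.8, -0.1, -0.1]
width: 0.0941
```

Call:
{"method": "play_rows", "body": {"rows": [[9.4,[2.3,3.3,0],[0,0,0.07]],[9.4,[4.6,6.6,0],[0,0,0.07]],[9.4,[6.9,9.9,0],[0,0,0.07]],[9.4,[9.2,13.2,0],[0,0,0.07]],[9.4,[11.5,16.5,0],[0,0,0.07]],[9.4,[13.8,21.5,0],[0,0,0.07]],[9.4,[13.9,21.6,0],[0,0,0.07]],[9.4,[13.9,21.6,0],[0,0,0.07]]]}}

```text
time: 2.83
tool_pos: [0.4749, -0.0457, 0.2253]
ee_rot: [-3.141, -0.001, 1.054]
wrist_force: [0.1, -0.0, 0.1]
width: 0.0941
```

Run:
```python
from h import *
o=get_obs(); print(o["time"],o["tool_pos"],o["ee_rot"],o["joint_positions"])
s=snapshot("wrist"); cv2.imwrite("pics/w1.png",s["pixels"][:,:,::-1])
d=best("wrist","lid"); print(d and (d["confidence"],d["point"],d["mask"].sum()))
def cost(p): return np.abs(render(s,LID,lidT(p),SLOT)-d["mask"]).sum()
print(fit(cost,[.474,-.048,1.045],[.01,.01,.1]))
```

```text
2.8333 [ 0.47485118 -0.04571908  0.22531196] [-3.14115659e+00 -1.03436607e-03  1.05358280e+00] [-2.15738759e-01 -7.93668223e-02  1.49890598e+00  1.13011603e-03
  1.72216266e+00  3.01644889e-01]
(0.62, [205.3, 310.9], np.int64(11690))
(array([ 0.47348114, -0.044841  ,  1.01217274]), np.float64(402.5))
```

View pics/w1.png

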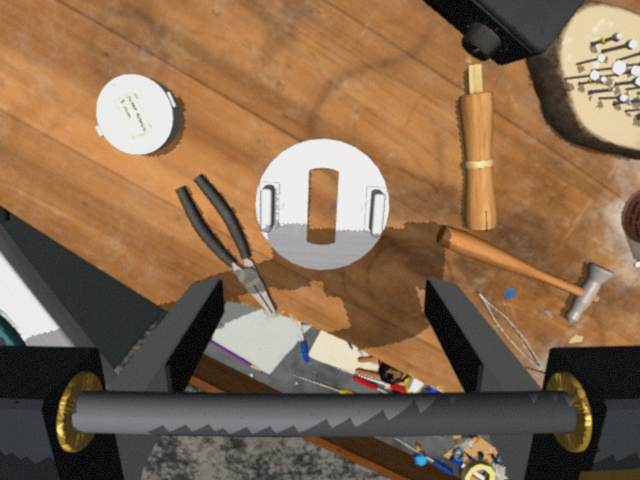

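The wrist view shows the lid at (323,204), with its ears at (268,205) and (377,211), and the fit agrees. Next I'll look down the barrel's axis.

```bash
cat >> h.py <<'E'
def toolR(z,az):
    z=z/np.linalg.norm(z); y=np.array([np.cos(az),np.sin(az),0]); y-=z*(y@z); y/=np.linalg.norm(y); return np.c_[np.cross(y,z),y,z]
E
python3 - <<'E'
from h import *
c=np.load("cam.npz");t=c["t"];v=c["A"][:,2]
p_b=[.5213,.2283,.1343,-2.277]; Rb,_=barT(p_b)
for az in(.0,.3):
    Rt=toolR(-Rb[:,2],az); tp=np.array(p_b[:3])+.03*Rb[:,2]-Rt@(t+v*.31); print(az,tp,*move_to(Rt,tp))
E
```

```text
0.0 [0.47348052 0.17536906 0.26480174] [-0.03 22.41  3.94] [ 0.316 -0.424  0.441]
0.3 [0.47232545 0.17548188 0.26441852] [-0.14 22.42  3.9 ] [ 0.252 -0.474  0.737]
```

Call:
{"method": "play_rows", "body": {"rows": [[9.4,[0,3,2],[0.05,-0.06,0.06]],[9.4,[0,6,4],[0.1,-0.12,0.12]],[9.4,[0,10,4],[0.14,-0.18,0.18]],[9.4,[0,14,4],[0.18,-0.24,0.24]],[9.4,[0,18,4],[0.22,-0.3,0.3]],[9.4,[0,22.4,4],[0.27,-0.36,0.36]],[9.4,[0,22.4,4],[0.316,-0.424,0.441]],[9.4,[0,22.4,4],[0.316,-0.424,0.441]]]}}

```text
time: 3.6
tool_pos: [0.4717, 0.1745, 0.2635]
ee_rot: [2.813, -0.415, 1.57]
wrist_force: [0.7, -1.3, -0.7]
width: 0.0942
```

Run:
```python
from h import *
o=get_obs(); print(o["time"],o["tool_pos"],o["ee_rot"],o["joint_positions"])
s=snapshot("wrist"); cv2.imwrite("pics/w2.png",s["pixels"][:,:,::-1])
for l in("barrel","wing_nut","tumbler"):
    d=best("wrist",l); print(l,d and (d["confidence"],d["point"],d["mask"].sum()))
    if d: np.save(f"m_{l}.npy",d["mask"])
import pickle; pickle.dump(s,open("w2.pkl","wb"))
```

```text
3.6 [0.47169601 0.17446044 0.26349411] [ 2.81327728 -0.4148759   1.56989519] [-0.04425604 -0.34874694  1.73509637  0.41062532  1.42877308  0.03529626]
barrel (0.92, [216.0, 323.8], np.int64(15173))
wing_nut (0.91, [229.0, 319.1], np.int64(1915))
tumbler (0.86, [224.8, 314.2], np.int64(18452))
```

View pics/w2.png

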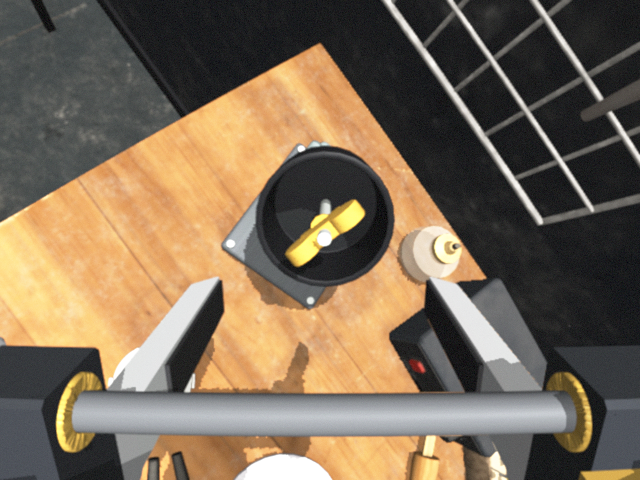

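The rim is centred near (325,216), the wings run from (292,255) to (358,208), and the stud tip is at (324,238). I'll fit the barrel and nut jointly over all three views.

```bash
cat > fitb.py <<'E'
from h import *
import pickle
s=pickle.load(open("w2.pkl","rb"))
S={"w":s,"scene":snapshot("scene"),"side":snapshot("side")}
B={"w":np.load("m_barrel.npy")};N={"w":np.load("m_wing_nut.npy")}
for n in("scene","side"):
    for l,D in(("barrel",B),("wing_nut",N)):
        d=best(n,l); print(n,l,d and (d["confidence"],d["mask"].sum()))
        if d: D[n]=d["mask"]
def full(n): # barrel mask incl. what hides inside it
    return (B[n]|N[n]) if n in N else B[n]
STUD=[np.r_[ring(.005,.08),ring(.005,.136)]]
def rb(n,p):
    m=render(S[n],BAR,barT(p)); return m
W={"w":1,"scene":1.,"side":1.5}
def dc(n,p): # compare only outside the nut+stud zone
    keep=1-cv2.dilate(N[n].astype(np.uint8),np.ones((25,25))) if n in N else 1
    return (np.abs(rb(n,p)-B[n])*keep)
def cb(p,use): return sum(W[n]*dc(n,p).sum() for n in use)
x0=[.5213,.2283,.1343,-2.277]
for use in(["w"],["w","scene"],["w","side"],list(B)):
    if all(u in B for u in use):
        p,f=fit(lambda q:cb(q,use),x0,[.006,.006,.006,.1]); print(use,p.round(4),round(f))
# nut
t=np.linspace(0,2*np.pi,16,endpoint=False)
def nut(a,h0): # wing bar hull with rounded lobes
    c=np.array([[sx*(.033-.012)+.012*np.cos(k),y,h0+.020+.012*np.sin(k)] for sx in(1,-1) for k in t for y in(-.0065,.0065)])
    H=[c, np.r_[ring(.011,h0),ring(.011,h0+.005)]]; R=Rn.from_euler('z',a).as_matrix(); return [h@R.T for h in H]
def cn(a,p,use): return sum(np.abs(render(S[n],nut(a,.1005),barT(p))-N[n]).sum()/N[n].sum() for n in use)
for use in(["w"],["scene"],["side"],list(N)):
    if all(u in N for u in use):
        A=np.deg2rad(np.arange(0,180,4)); c=[cn(a,p,use) for a in A]; i=int(np.argmin(c)); a0=A[i]
        q,f=fit(lambda q:cn(q[0],np.r_[np.array(p[:3])+barT(p)[0]@np.array([q[1],q[2],0]),p[3]],use),[a0,0,0],[.1,.003,.003]); print("nut",use,q.round(4),round(f,3))
w=barT(p)[0]@np.array([np.cos(q[0]),np.sin(q[0]),0]); print("wing dir world",w.round(4))
np.savez("bar.npz",p=p,a=q[0])
# plate bolts at z~.01
P=[]
for uv in((301,149),(231,243),(311,300)):
    o,r=ray(s,uv); P.append(o-r*(o[2]-.01)/r[2])
P=np.array(P); print(P.round(4), "lens",np.linalg.norm(P[0]-P[1]),np.linalg.norm(P[2]-P[1]),"az",np.arctan2(*(P[1]-P[0])[1::-1]),np.arctan2(*(P[2]-P[1])[1::-1]))
im=s["pixels"][:,:,::-1].copy(); T=barT(p)
for h in(.085,.0): cv2.polylines(im,[proj(s,ring(.057,h)@T[0].T+T[1]).round().astype(np.int32)],True,(0,255,0),1)
for h in nut(q[0],.1005): cv2.polylines(im,[cv2.convexHull(proj(s,h@T[0].T+T[1]).round().astype(np.int32))],True,(0,0,255),1)
cv2.circle(im,tuple(proj(s,T[1]+.136*T[0][:,2])[0].round().astype(int)),2,(255,0,0),-1)
im2=S["scene"]["pixels"][:,:,::-1].copy();sc=S["scene"]
for h in(.085,.0): cv2.polylines(im2,[proj(sc,ring(.057,h)@T[0].T+T[1]).round().astype(np.int32)],True,(0,255,0),1)
for h in nut(q[0],.1005): cv2.polylines(im2,[cv2.convexHull(proj(sc,h@T[0].T+T[1]).round().astype(np.int32))],True,(0,0,255),1)
cv2.imwrite("pics/fit.png",np.hstack([cv2.resize(im[130:330,220:420],(400,400)),cv2.resize(im2[240:400,200:360],(400,400))]))
E
python3 fitb.py
```

```text
scene barrel (0.65, np.int64(5608))
scene wing_nut (0.67, np.int64(702))
side barrel (0.94, np.int64(2454))
side wing_nut (0.68, np.int64(287))
['w'] [ 0.5222  0.232   0.1313 -2.3161] 136
['w', 'scene'] [ 0.5214  0.2313  0.1332 -2.2965] 474
['w', 'side'] [ 0.5221  0.2318  0.1313 -2.3037] 211
['w', 'scene', 'side'] [ 0.5219  0.2314  0.132  -2.291 ] 531
nut ['w'] [ 2.8953e+00  1.0000e-04 -3.0000e-04] 0.188
nut ['scene'] [2.9259e+00 2.4000e-03 3.0000e-03] 0.18
nut ['side'] [2.9164e+00 1.2000e-03 9.0000e-04] 0.232
nut ['w', 'scene', 'side'] [ 2.9003e+00  2.0000e-04 -3.0000e-04] 0.645
wing dir world [0.7343 0.4745 0.4855]
[[0.547  0.3373 0.01  ]
 [0.4577 0.2367 0.01  ]
 [0.5361 0.1665 0.01  ]] lens 0.13443819893750594 0.10527624103778414 az -2.2970194360930147 -0.7303742625842896
```

View pics/fit.png

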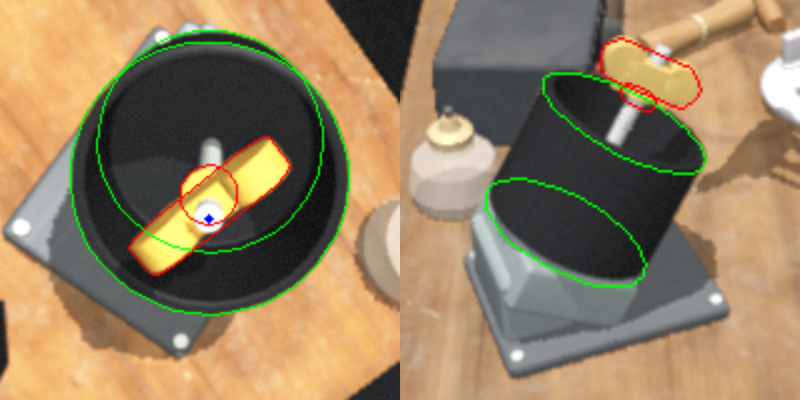

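The overlay matches the wrist view closely, with a 2 mm offset in the scene view, and the plate bolts give the same lean (-2.297). Next I'll go to the lid's -y ear.

```bash
cat >> h.py <<'E'
PB=[.5221,.2318,.1315,-2.297]; RB=barT(PB)[0]; MOUTH=np.array(PB[:3]); NA=2.898
WING=RB@np.array([np.cos(NA),np.sin(NA),0]); LX=WING; LY=np.cross(RB[:,2],LX)  # LY az 2.21
E
python3 - <<'E'
from h import *
L=np.array([.4735,-.0448,0]);ya=1.012; yl=np.array([-np.sin(ya),np.cos(ya),0])
Rt=toolR(np.array([0,0,-1.]),ya-np.pi/2); 
for h in(.12,.019): print(move_to(Rt,L-.05*yl+np.array([0,0,h])))
print(LX,LY,RB[:,2])
E
```

```text
(array([  4.16, -24.6 , -14.57]), array([-0.308,  0.43 , -0.475]))
(array([  4.16, -24.6 , -24.67]), array([-0.308,  0.43 , -0.475]))
[0.73843303 0.46825196 0.48523886] [-0.58692481  0.80060978  0.12059538] [-0.33201796 -0.37385034  0.8660254 ]
```

Call:
{"method": "play_rows", "body": {"rows": [[9.4,[0.5,-3,0],[-0.04,0.06,-0.06]],[9.4,[1,-7,0],[-0.08,0.12,-0.12]],[6,[1.6,-11,-1],[-0.13,0.18,-0.19]],[3,[2.3,-15,-4],[-0.18,0.24,-0.26]],[3,[3,-19,-7.5],[-0.22,0.3,-0.33]],[3,[3.7,-22.5,-11],[-0.26,0.36,-0.4]],[3,[4.16,-24.6,-14.5],[-0.308,0.43,-0.475]],[3,[4.16,-24.6,-14.5],[-0.308,0.43,-0.475]]]}}

```text
time: 4.77
tool_pos: [0.5164, -0.0718, 0.1169]
ee_rot: [-3.137, 0.003, 1.011]
wrist_force: [0.1, 0.3, -0.5]
width: 0.0574
```

Run:
```python
from h import *
o=get_obs(); print(o["time"],o["tool_pos"],o["ee_rot"],o["width"])
s=snapshot("wrist"); cv2.imwrite("pics/w3.png",s["pixels"][:,:,::-1])
d=best("wrist","lid"); print(d and (d["confidence"],d["point"],d["mask"].sum()))
L=np.array([.4735,-.0448,0]);ya=1.012
def cost(p):
    m=np.abs(render(s,LID,lidT(p),SLOT)-d["mask"]); return m[:270].sum()
p,f=fit(cost,[.4735,-.0448,1.012],[.005,.005,.05]); print(p,f)
for L,ya in((np.array([.4735,-.0448,0]),1.012),(np.array([p[0],p[1],0]),p[2])):
    yl=np.array([-np.sin(ya),np.cos(ya),0])
    print(move_to(toolR(np.array([0,0,-1.]),ya-np.pi/2),L-.05*yl+np.array([0,0,.019])))
im=s["pixels"][:,:,::-1].copy()
T=lidT(p)
for h in LID[:3]+[SLOT[0]]: cv2.polylines(im,[cv2.convexHull(proj(s,h@T[0].T+T[1]).round().astype(np.int32))],True,(0,0,255),1)
cv2.imwrite("pics/w3.png",im)
```

```text
4.7667 [ 0.51636241 -0.07182958  0.11686228] [-3.13747173e+00  2.68174556e-03  1.01090942e+00] 0.05737011985478491
(0.59, [235.1, 272.6], np.int64(19747))
[ 0.47257929 -0.04575858  1.01144324] 640.8125
(array([ 0.27,  0.06, -9.56]), array([-0.003, -0.011,  0.002]))
(array([ 0.18, -0.04, -9.56]), array([-0.003, -0.011,  0.001]))
```

View pics/w3.png

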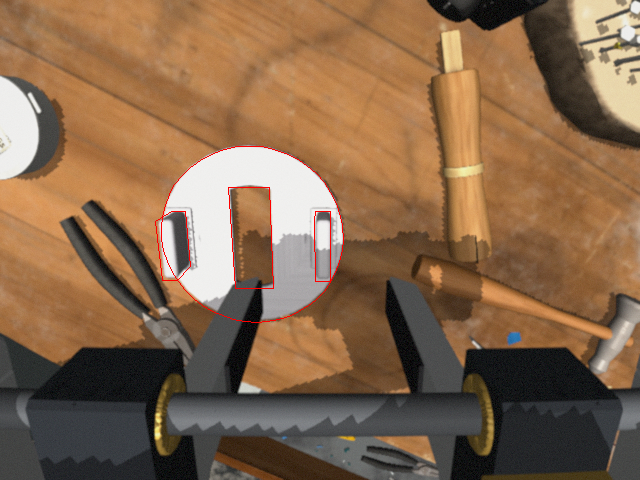

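The overlay sits on the lid and its ears, so I'll descend and grip.

Call:
{"method": "play_rows", "body": {"rows": [[3,[0.1,0,0],[0,0,0]],[3,[0.2,0,-1],[0,-0.01,0]],[3,[0.22,0,-3],[0,-0.01,0]],[3,[0.22,0,-5],[0,-0.01,0]],[3,[0.22,0,-7],[0,-0.01,0]],[3,[0.22,0,-8.8],[0,-0.01,0]],[3,[0.22,0,-9.6],[0,-0.01,0]],[3,[0.22,0,-9.6],[0,-0.01,0]]]}}

```text
time: 5.53
tool_pos: [0.5172, -0.0701, 0.0246]
ee_rot: [3.134, -0.006, 1.014]
wrist_force: [-0.5, 0.1, -0.2]
width: 0.0301
```

Call:
{"method": "play_rows", "body": {"rows": [[0.6,[0,0,0],[0,0,0]],[0.6,[0,0,0],[0,0,0]],[0.6,[0,0,0],[0,0,0]],[0.6,[0,0,0],[0,0,0]],[0.6,[0,0,0],[0,0,0]],[0.6,[0,0,0],[0,0,0]],[0.6,[0,0,0],[0,0,0]],[0.6,[0,0,0],[0,0,0]]]}}

```text
time: 6.2
tool_pos: [0.5185, -0.0708, 0.0264]
ee_rot: [3.131, -0.008, 1.013]
wrist_force: [-1.3, 2.4, 7.1]
width: 0.0099
```

Call:
{"method": "play_rows", "body": {"rows": [[0.6,[0,0,1],[0,0,0]],[0.6,[0,0,3],[0,0,0]],[0.6,[0,0.5,6],[0,0,0]],[0.6,[0,2,10],[0,0,0]],[0.6,[0,4,14],[0,0,0]],[0.6,[0,6,17],[0,0,0]],[0.6,[0,6,17],[0,0,0]],[0.6,[0,6,17],[0,0,0]]]}}

```text
time: 6.87
tool_pos: [0.5192, -0.0106, 0.1977]
ee_rot: [3.127, -0.008, 1.015]
wrist_force: [0.8, -0.3, -2.9]
width: 0.0099
```

```bash
cat >> h.py <<'E'
def lid6(T0,q): # perturbed lid pose: q = dx,dy,dz, rotvec in lid frame
    return T0[0]@Rn.from_rotvec(q[3:]).as_matrix(), T0[1]+T0[0]@np.array(q[:3])
def lid_nominal(R,p,h): # lid pose held by -y ear, TCP at lid z = h ; tool y = -lid y, tool z=-lid z -> tool x = lid x
    RL=np.c_[R[:,0],-R[:,1],-R[:,2]]; return RL,p-RL@np.array([0,-.05,h])
E
python3 - <<'E'
from h import *
o=get_obs(); print(o["time"],o["tool_pos"],o["ee_rot"],o["width"],o["wrist_force"],o["wrist_torque"])
s=snapshot("wrist"); d=best("wrist","lid"); print(d and (d["confidence"],d["point"],d["mask"].sum()))
R,p=toolT(o); T0=lid_nominal(R,p,.0235)
msk=d["mask"]
def cost(q):
    T=lid6(T0,[q[0],q[1],q[2],q[3],q[4],q[5]]); return np.abs(render(s,LID,T,SLOT)-msk)[:265].sum()+1e3*(q[2]/.003)**2*.02
print(cost(np.zeros(6))); q,f=fit(cost,np.zeros(6),[.004,.004,.003,.03,.03,.03]); print(q.round(4),f)
S2=snapshot("scene");d2=best("scene","lid");S3=snapshot("side");d3=best("side","lid")
print([x and (x["confidence"],x["mask"].sum()) for x in(d2,d3)])
T=lid6(T0,q); im=s["pixels"][:,:,::-1].copy()
for h in LID[:3]+[SLOT[0]]: cv2.polylines(im,[cv2.convexHull(proj(s,h@T[0].T+T[1]).round().astype(np.int32))],True,(0,0,255),1)
im[msk&(np.indices(msk.shape).sum(0)%6==0)]=(0,255,0)
cv2.imwrite("pics/w4.png",im)
np.savez("held.npz",R=R.T@T[0],t=R.T@(T[1]-p))
E
```

```text
6.8667 [ 0.51918173 -0.01057972  0.19770904] [ 3.12684469 -0.00844266  1.01462626] 0.009874296570230985 [ 0.781983   -0.31894925 -2.87554776] [-0.09143124 -0.07411562 -0.00064118]
(0.71, [265.7, 189.6], np.int64(33133))
2562.5625
[-0.0041 -0.0008  0.0009 -0.0548  0.0855  0.0267] 609.3830204520052
[(0.92, np.int64(1702)), (0.62, np.int64(1421))]
```

View pics/w4.png

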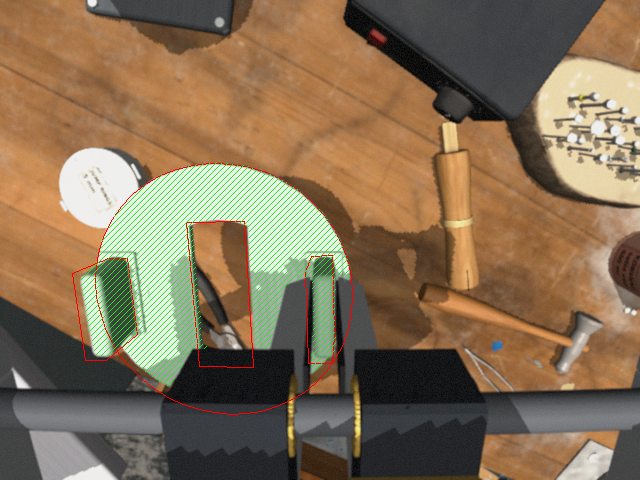

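The held lid's fit was skewed because the gripper hides part of it. I'll refit using only the visible disc and slot.

```bash
cat > held.py <<'E'
from h import *
def fit_held(name,keep=None,h=.0235):
    o=get_obs(); s=snapshot("wrist"); d=best("wrist","lid"); R,p=toolT(o); T0=lid_nominal(R,p,h); m=d["mask"]; print(d["confidence"],m.sum())
    K=np.ones((480,640)); K[345:]=0; K[262:,278:380]=0; K[235:,60:142]=0
    def cost(q): return (K*np.abs(render(s,[LID[0]],lid6(T0,q),SLOT2)-m)).sum()+5*(q[2]/.001)**2+10*(((np.array(q[3:])/.02)**2)).sum()
    q,f=fit(cost,np.zeros(6),[.004,.004,.002,.02,.02,.02]); q,f=fit(cost,q,[.002,.002,.002,.01,.01,.01]); print("lid err in hand",q.round(4),round(f))
    T=lid6(T0,q); im=s["pixels"][:,:,::-1].copy()
    for hh in LID[:1]+[SLOT[0]]: cv2.polylines(im,[cv2.convexHull(proj(s,hh@T[0].T+T[1]).round().astype(np.int32))],True,(0,0,255),1)
    cv2.imwrite(f"pics/{name}.png",im); np.savez("held.npz",R=R.T@T[0],t=R.T@(T[1]-p)); return s,T
SLOT2=[box((-.037,.037),(-.014,.014),(.016,)),box((-.037,.037),(-.014,.014),(.0,))]
def render(s,hulls,T,slot):
    m=fill(s,hulls,T); hh=fill(s,[slot[0]],T)&fill(s,[slot[1]],T); m[hh>0]=0
    return cv2.resize(m.astype(np.float32),(640,480),interpolation=cv2.INTER_AREA)
E
python3 - <<'E'
from held import *
s,T=fit_held("w5")
H=np.load("held.npz"); print(H["R"].round(3),H["t"].round(4))
RL=np.c_[LX,LY,RB[:,2]]
for up in(.075,.055,.03,0):
    o=MOUTH+RB[:,2]*(up-.010); Rt=RL@H["R"].T; tp=o-Rt@H["t"]; print(up,tp.round(4),*move_to(Rt,tp))
E
```

```text
0.75 33624
lid err in hand [-0.0032  0.0001  0.0001  0.0253  0.0115 -0.0059] 992
[[ 1.     0.006  0.011]
 [ 0.006 -1.     0.025]
 [ 0.012 -0.025 -1.   ]] [-0.0032 -0.0501  0.0234]
0.075 [0.5237 0.1602 0.2048] [ 0.67 17.15  1.18] [ 0.448 -0.282 -0.401]
0.055 [0.5304 0.1676 0.1874] [ 1.34 17.9  -0.55] [ 0.448 -0.282 -0.401]
0.03 [0.5387 0.177  0.1658] [ 2.17 18.84 -2.72] [ 0.448 -0.282 -0.401]
0 [0.5486 0.1882 0.1398] [ 3.16 19.96 -5.31] [ 0.448 -0.282 -0.401]
```

View pics/w5.png

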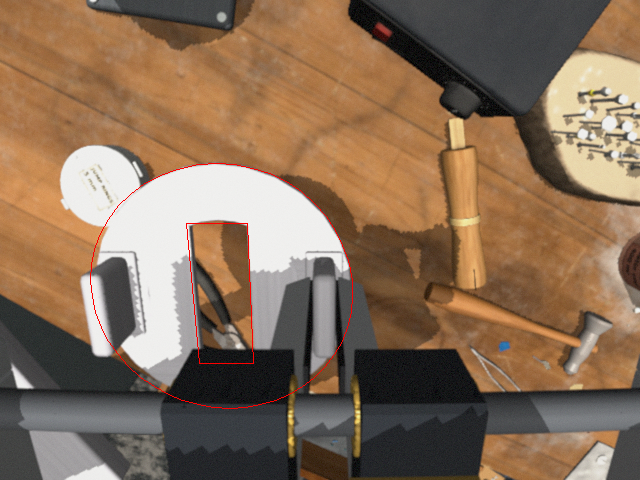

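Call:
{"method": "play_rows", "body": {"rows": [[0.6,[0,0,3],[0.03,-0.02,-0.03]],[0.6,[-0.2,0,6],[0.1,-0.06,-0.09]],[0.6,[-0.4,3,6.5],[0.16,-0.1,-0.15]],[0.6,[-0.6,6,6.5],[0.23,-0.15,-0.21]],[0.6,[-0.7,9,6.5],[0.3,-0.19,-0.27]],[0.6,[-0.8,12.5,6],[0.37,-0.23,-0.33]],[0.6,[-0.8,15.5,5.1],[0.448,-0.282,-0.401]],[0.6,[-0.8,15.5,5.1],[0.448,-0.282,-0.401]]]}}

```text
time: 7.93
tool_pos: [0.5028, 0.1468, 0.2367]
ee_rot: [-3.021, -0.51, 0.566]
wrist_force: [-1.4, -0.7, -4.0]
width: 0.01
```

Run:
```python
from held import *
o=get_obs(); print(o["time"],o["tool_pos"],o["joint_positions"].round(2),o["wrist_force"],o["qvel"].round(3))
H=np.load("held.npz");RL=np.c_[LX,LY,RB[:,2]]
for up in(.12,.065,): 
    oo=MOUTH+RB[:,2]*(up-.010); Rt=RL@H["R"].T; print(up,*move_to(Rt,oo-Rt@H["t"]))
R,p=toolT(o); print("lid seat rel. barrel mouth frame", (RB.T@(R@H["t"]+p+R@H["R"]@[0,0,.01]-MOUTH)).round(4))
s=snapshot("wrist"); im=s["pixels"][:,:,::-1].copy()
n=np.array([WING*.033*k+MOUTH+RB[:,2]*h for k in(-1,1) for h in(.016,.048)]); 
for u in proj(s,n): cv2.circle(im,tuple(u.round().astype(int)),3,(0,0,255),-1)
T=(R@H["R"],R@H["t"]+p)
for hh in LID[:1]+[SLOT[0]]: cv2.polylines(im,[cv2.convexHull(proj(s,hh@T[0].T+T[1]).round().astype(np.int32))],True,(0,0,255),1)
cv2.imwrite("pics/w6.png",im)
```

```text
7.9333 [0.50276752 0.14677676 0.23665528] [-0.1  -0.29  1.75  0.41  1.36  0.86] [-1.43140261 -0.67511784 -4.01793466] [-0.034  0.058 -0.133 -0.111  0.078 -0.086]
0.12 [ 0.6  -0.34  0.71] [-0.003 -0.012 -0.001]
0.065 [ 2.43  1.71 -4.06] [-0.003 -0.012 -0.001]
lid seat rel. barrel mouth frame [ 0.0046 -0.0069  0.115 ]
```

View pics/w6.png

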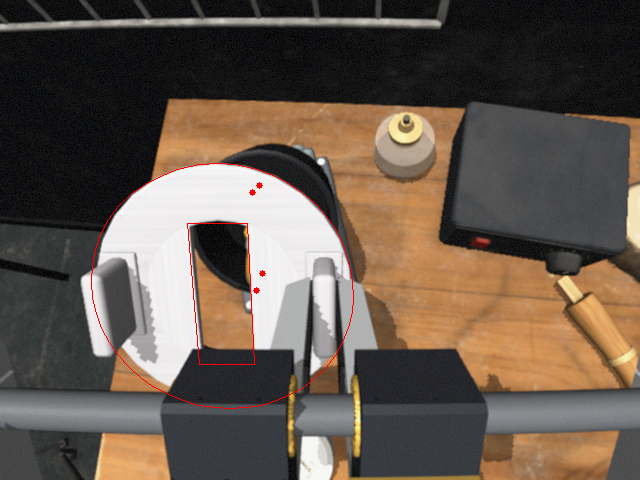

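Call:
{"method": "play_rows", "body": {"rows": [[0.6,[0.6,-0.3,0.7],[-0.003,-0.012,0]],[0.6,[1.2,0.4,-1],[-0.003,-0.012,0]],[0.6,[2.3,1.6,-3.8],[-0.003,-0.012,0]],[0.6,[2.3,1.6,-3.8],[-0.003,-0.012,0]],[0.6,[2.3,1.6,-3.8],[-0.003,-0.012,0]],[0.6,[2.3,1.6,-3.8],[-0.003,-0.012,0]],[0.6,[2.3,1.6,-3.8],[-0.003,-0.012,0]],[0.6,[2.3,1.6,-3.8],[-0.003,-0.012,0]]]}}

```text
time: 8.65
tool_pos: [0.5338, 0.1594, 0.21]
ee_rot: [-3.047, -0.532, 0.577]
wrist_force: [-0.2, 0.2, -1.1]
width: 0.0097
```

```bash
cat > chk.py <<'E'
from held import *
import sys
o=get_obs(); print(o["time"],o["tool_pos"],o["wrist_force"],o["wrist_torque"],o["qvel"].round(3))
H=np.load("held.npz");RL=np.c_[LX,LY,RB[:,2]]; Rt=RL@H["R"].T
for up in map(float,sys.argv[2:]): print(up,*move_to(Rt,MOUTH+RB[:,2]*(up-.010)-Rt@H["t"]))
R,p=toolT(o); T=(R@H["R"],R@H["t"]+p)
print("seat in lid-aligned mouth frame",(RL.T@(T[1]+T[0]@[0,0,.01]-MOUTH)).round(4))
s=snapshot("wrist"); im=s["pixels"][:,:,::-1].copy()
for u in proj(s,np.array([WING*.033*k+MOUTH+RB[:,2]*h for k in(-1,1) for h in(.036,)]+[MOUTH+RB[:,2]*.051])): cv2.circle(im,tuple(u.round().astype(int)),3,(0,0,255),-1)
for hh in LID[:1]+[SLOT[0]]: cv2.polylines(im,[cv2.convexHull(proj(s,hh@T[0].T+T[1]).round().astype(np.int32))],True,(0,0,255),1)
cv2.imwrite(f"pics/{sys.argv[1]}.png",im)
E
python3 chk.py w7 .068 .05 .03 0
```

```text
8.65 [0.53382511 0.15941899 0.20995009] [-0.18171426  0.1662731  -1.07979634] [-0.39073404  0.21983845 -0.01739284] [ 0.002 -0.003  0.016 -0.    -0.002  0.   ]
0.068 [-0.78  0.34 -1.12] [0.005 0.018 0.001]
0.05 [-0.18  1.01 -2.68] [0.005 0.018 0.001]
0.03 [ 0.48  1.76 -4.42] [0.005 0.018 0.001]
0.0 [ 1.48  2.88 -7.01] [0.005 0.018 0.001]
seat in lid-aligned mouth frame [ 0.0094 -0.0061  0.0758]
```

View pics/w7.png

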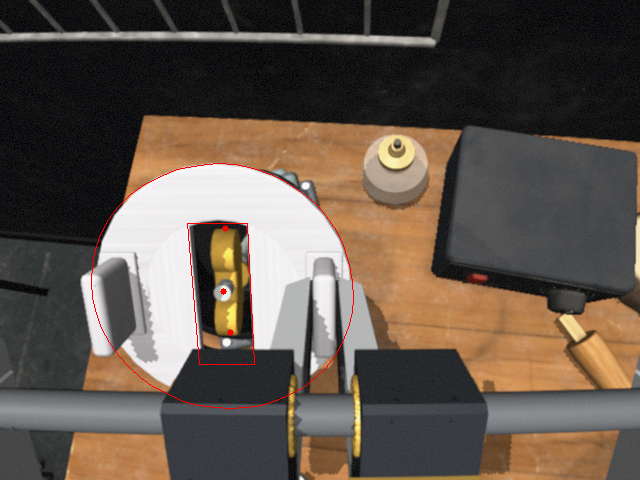

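The nut now shows inside the slot, and the predicted stud tip at (223,291) lands on it. I'll lower step by step with corrections.

Call:
{"method": "play_rows", "body": {"rows": [[0.6,[-0.4,0.2,-0.5],[0.005,0.018,0]],[0.6,[-0.8,0.35,-1.1],[0.005,0.018,0]],[0.6,[-0.8,0.35,-1.1],[0.005,0.018,0]],[0.6,[-0.5,0.7,-1.9],[0.005,0.018,0]],[0.6,[-0.2,1.0,-2.7],[0.005,0.018,0]],[0.6,[-0.2,1.0,-2.7],[0.005,0.018,0]],[0.6,[-0.2,1.0,-2.7],[0.005,0.018,0]],[0.6,[-0.2,1.0,-2.7],[0.005,0.018,0]]]}}

```text
time: 9.37
tool_pos: [0.5306, 0.1703, 0.1802]
ee_rot: [-3.028, -0.516, 0.568]
wrist_force: [-0.1, -0.1, -1.4]
width: 0.0095
```

```bash
python3 chk.py w8 .05 .03 .015 0
python3 - <<'E'
from held import *
s,T=fit_held("w8b")
RL=np.c_[LX,LY,RB[:,2]]
print("refit seat",(RL.T@(T[1]+T[0]@[0,0,.01]-MOUTH)).round(4),"rot",Rn.from_matrix(RL.T@T[0]).as_rotvec().round(3))
d=best("wrist","wing_nut"); print(d and (d["confidence"],d["point"]), proj(s,[MOUTH+RB[:,2]*.04]))
E
```

```text
9.3667 [0.53061857 0.17026146 0.18021647] [-0.12924438 -0.12921853 -1.38885948] [-0.31322022  0.19706382 -0.02041707] [-0.002 -0.006 -0.009  0.001 -0.002  0.001]
0.05 [ 0.14 -0.08  0.29] [-0.001 -0.004  0.   ]
0.03 [ 0.8   0.67 -1.44] [-0.001 -0.004  0.   ]
0.015 [ 1.3   1.23 -2.74] [-0.001 -0.004  0.   ]
0.0 [ 1.8   1.79 -4.04] [-0.001 -0.004  0.   ]
seat in lid-aligned mouth frame [-0.002   0.0011  0.0478]
0.7 4369
lid err in hand [-0.1086  0.0817 -0.     -0.     -0.      0.    ] 4369
refit seat [-0.1076  0.0823  0.0451] rot [-0.023 -0.009  0.004]
(0.78, [270.1, 228.9]) [[229.26976945 283.14142838]]
```

Run:
```python
import numpy as np
from scipy.spatial.transform import Rotation as Rn
np.savez("held.npz",R=np.diag([1.,-1,-1])@Rn.from_rotvec([.0253,.0115,-.0059]).as_matrix(),t=[-.0032,-.0501,.0234])
```

Call:
{"method": "play_rows", "body": {"rows": [[0.6,[0.14,-0.08,0.2],[0,-0.004,0]],[0.6,[0.3,0.1,-0.2],[0,-0.004,0]],[0.6,[0.47,0.3,-0.6],[0,-0.004,0]],[0.6,[0.63,0.48,-1.0],[0,-0.004,0]],[0.6,[0.8,0.67,-1.44],[0,-0.004,0]],[0.6,[0.8,0.67,-1.44],[0,-0.004,0]],[0.6,[0.8,0.67,-1.44],[0,-0.004,0]],[0.6,[0.8,0.67,-1.44],[0,-0.004,0]]]}}

```text
time: 10.23
tool_pos: [0.5386, 0.1769, 0.166]
ee_rot: [-3.03, -0.519, 0.569]
wrist_force: [-0.5, 0.8, -1.0]
width: 0.0099
```

```bash
python3 chk.py w9 .02 .01 0
```

```text
10.2333 [0.53861884 0.17688425 0.16596842] [-0.47629686  0.81630645 -0.98458715] [-0.34506597  0.22932006  0.01450047] [-0.002 -0.008 -0.007 -0.001 -0.001 -0.   ]
0.02 [ 0.34  0.38 -0.88] [-0.001  0.     0.   ]
0.01 [ 0.67  0.76 -1.75] [-0.001  0.     0.   ]
0.0 [ 1.    1.13 -2.61] [-0.001  0.     0.   ]
seat in lid-aligned mouth frame [ 0.     -0.      0.0302]
```

View pics/w9.png

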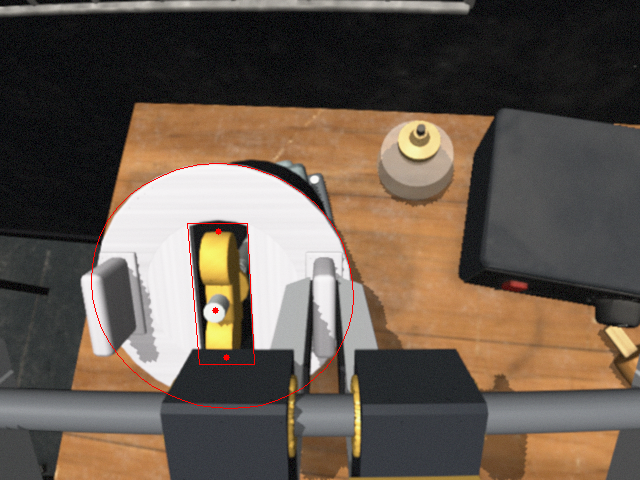

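The nut is well inside the slot, with the stud tip on its prediction at (215,310). I'll continue down to the seat.

Call:
{"method": "play_rows", "body": {"rows": [[0.6,[0.17,0.19,-0.44],[0,0,0]],[0.6,[0.34,0.38,-0.88],[0,0,0]],[0.6,[0.5,0.57,-1.31],[0,0,0]],[0.6,[0.67,0.76,-1.75],[0,0,0]],[0.6,[0.77,0.87,-2.0],[0,0,0]],[0.6,[0.87,0.98,-2.25],[0,0,0]],[0.6,[0.87,0.98,-2.25],[0,0,0]],[0.6,[0.87,0.98,-2.25],[0,0,0]]]}}

```text
time: 10.95
tool_pos: [0.5473, 0.1863, 0.1444]
ee_rot: [-3.032, -0.519, 0.571]
wrist_force: [-4.3, -3.8, 2.9]
width: 0.0099
```

```bash
python3 chk.py w10 .004 0 -.002
```

```text
10.95 [0.54730007 0.18630748 0.14442809] [-4.34941789 -3.82954303  2.88842213] [-0.41862708  0.69447004  0.27768964] [-0.002 -0.001  0.002  0.001 -0.002 -0.   ]
0.004 [ 0.    0.04 -0.11] [ 0.     0.001 -0.   ]
0.0 [ 0.13  0.19 -0.46] [ 0.     0.001 -0.   ]
-0.002 [ 0.2   0.26 -0.63] [ 0.     0.001 -0.   ]
seat in lid-aligned mouth frame [ 0.0004 -0.0002  0.0051]
```

Call:
{"method": "play_rows", "body": {"rows": [[0.6,[0.03,0.05,-0.13],[0,0,0]],[0.6,[0.06,0.1,-0.25],[0,0,0]],[0.6,[0.06,0.1,-0.25],[0,0,0]],[0.6,[0.06,0.1,-0.25],[0,0,0]]]}}

```text
time: 11.33
tool_pos: [0.5474, 0.1863, 0.1444]
ee_rot: [-3.034, -0.519, 0.573]
wrist_force: [-15.7, -12.2, 15.4]
width: 0.0098
```

```bash
python3 chk.py w11 0 -.002
python3 - <<'E'
from held import *
S={n:snapshot(n) for n in("scene","side")}
D={n:best(n,"lid") for n in S}
RL=np.c_[LX,LY,RB[:,2]]
for n in S: print(n,D[n] and (D[n]["confidence"],D[n]["mask"].sum()))
E
```

```text
11.3333 [0.54740388 0.18634874 0.14438897] [-15.66608651 -12.18673303  15.35923852] [-0.91014918  1.8477863   0.55870541] [-0.002 -0.001  0.003  0.    -0.001 -0.002]
0.0 [ 0.12  0.19 -0.46] [ 0.002  0.002 -0.001]
-0.002 [ 0.19  0.26 -0.63] [ 0.002  0.002 -0.001]
seat in lid-aligned mouth frame [ 0.0003 -0.0002  0.005 ]
scene (0.76, np.int64(1821))
side (0.71, np.int64(877))
```

```bash
cat > seat.py <<'E'
from held import *
import h
RL=np.c_[LX,LY,RB[:,2]]
for n in("scene","side"):
    s=snapshot(n); L=best(n,"lid"); B=best(n,"barrel"); print(n,L and L["confidence"],B and B["confidence"])
    if not(L and B): continue
    L=L["mask"].astype(float);B=B["mask"].astype(float)
    TB=barT(PB); bar=h.render(s,BAR,TB)
    def c(q,show=0):
        T=(RL,MOUTH+RB[:,2]*(q[0]-.010)+RL@np.array([q[3],0,0])*0)
        d=h.render(s,LID[:1],T); e=cv2.dilate(h.render(s,LID[1:3],T),np.ones((7,7)))>0
        t=np.clip(d,0,1); bb=np.clip(bar-t,0,1); M=np.float32([[1,0,q[1]],[0,1,q[2]]])
        w=lambda a:cv2.warpAffine(a.astype(np.float32),M,(640,480))
        k=1-w(e); k=k*(1-GR)
        return (k*(np.abs(w(t)-L)+np.abs(w(bb)-B))).sum()
    # gripper region: above lid, unknown -> ignore pixels where neither mask nor below lid
    T=(RL,MOUTH-RB[:,2]*.01); dsk=h.render(s,LID[:1],T)
    hid=(dsk>.5)&(L<.5); GR=cv2.dilate((cv2.erode(hid.astype(np.uint8),np.ones((5,5)))>0).astype(np.uint8),np.ones((15,15))).astype(float)
    for up in(-.004,-.002,0,.002,.004,.006,.008):
        q,f=fit(lambda z:c([up,z[0],z[1],0]),[0,0],[2,2]); print(up,q.round(2),round(f,1))
E
python3 seat.py
```

```text
scene 0.58 0.94
-0.004 [ 3. -4.] 463.9
-0.002 [ 1.99 -3.99] 416.8
0 [ 1.99 -2.98] 430.2
0.002 [ 0.99 -1.99] 514.7
0.004 [ 1.01 -0.01] 605.5
0.006 [0.01 0.99] 690.9
0.008 [0. 2.] 779.4
side 0.66 0.63
-0.004 [-0.99 -0.98] 107.9
-0.002 [-0.96 -0.99] 93.7
0 [-0.94 -0.01] 97.1
0.002 [0. 0.] 97.6
0.004 [0. 0.] 104.1
0.006 [0.01 0.99] 129.9
0.008 [0.05 0.99] 156.0
```

Both cameras favour about 0 mm, which suggests the lid is seated and my height estimate was biased. I'll ease the press, release and back off along the axis.

Call:
{"method": "play_rows", "body": {"rows": [[0.6,[-0.04,-0.06,0.15],[0,0,0]],[0.6,[-0.04,-0.06,0.15],[0,0,0]],[3,[-0.04,-0.06,0.15],[0,0,0]],[3,[-0.04,-0.06,0.15],[0,0,0]],[3,[-0.04,-0.06,0.15],[0,0,0]],[3,[-0.04,-0.06,0.15],[0,0,0]],[3,[-0.04,-0.06,0.15],[0,0,0]],[3,[-0.04,-0.06,0.15],[0,0,0]]]}}

```text
time: 12.55
tool_pos: [0.5475, 0.1871, 0.1424]
ee_rot: [-3.03, -0.519, 0.569]
wrist_force: [-0.5, -0.0, 0.5]
width: 0.0302
```

Call:
{"method": "play_rows", "body": {"rows": [[3,[-0.33,-0.37,0.87],[0,0,0]],[3,[-0.67,-0.75,1.73],[0,0,0]],[3,[-1.3,-1.5,3.5],[0,0,0]],[3,[-2,-2.2,5.2],[0,0,0]],[3,[-2.7,-3,6.9],[0,0,0]],[3,[-3.3,-3.7,8.7],[0,0,0]],[3,[-3.3,-3.7,8.7],[0,0,0]],[3,[-3.3,-3.7,8.7],[0,0,0]]]}}

```text
time: 13.22
tool_pos: [0.5153, 0.1494, 0.2319]
ee_rot: [-3.034, -0.523, 0.57]
wrist_force: [0.1, 1.6, 0.1]
width: 0.0297
```

Run:
```python
from h import *
import pickle
RL=np.c_[LX,LY,RB[:,2]]
o=get_obs(); print(o["time"],o["tool_pos"],o["width"],o["joint_positions"].round(2))
s=snapshot("wrist"); L=best("wrist","lid"); N=best("wrist","wing_nut"); B=best("wrist","barrel")
print([x and (x["confidence"],x["point"],x["mask"].sum()) for x in(L,N,B)])
pickle.dump((s,L,N,B,o),open("w12.pkl","wb"))
m=L["mask"]; T0=(RL,MOUTH-RB[:,2]*.01)
def c(q): 
    T=lid6(T0,q); k=1-(cv2.dilate(render(s,LID[1:3],T),np.ones((5,5)))>0); k[300:]=0
    t=render(s,LID[:1],T)
    hole=cv2.resize((fill(s,[SLOT[0]],T)).astype(np.float32),(640,480),interpolation=cv2.INTER_AREA)
    return ((1-hole)*k*np.abs(t-m)).sum()+5*(q[2]/.001)**2+5*((np.array(q[3:5])/.01)**2).sum()+20*(q[5]/.02)**2
q,f=fit(c,np.zeros(6),[.003,.003,.002,.02,.02,.03]);q,f=fit(c,q,[.002,.002,.002,.01,.01,.02]); print("lid vs ideal",q.round(4),round(f),round(c(np.zeros(6))))
T=lid6(T0,q);im=s["pixels"][:,:,::-1].copy()
for hh in LID[:3]+[SLOT[0]]: cv2.polylines(im,[cv2.convexHull(proj(s,hh@T[0].T+T[1]).round().astype(np.int32))],True,(0,0,255),1)
sc=snapshot("scene");i2=sc["pixels"][:,:,::-1]; sd=snapshot("side")["pixels"][:,:,::-1]
a=cv2.resize(im,(800,600))[:380]; 
v=np.zeros((600,800,3),np.uint8); v[:360,:]=im[0:360*1,:][:, :].repeat(1,0) if False else cv2.resize(im[80:368],(800,360))
v[360:,:400]=cv2.resize(i2[235:331,220:380],(400,240),interpolation=cv2.INTER_CUBIC); v[360:,400:]=cv2.resize(sd[140:220,240:373],(400,240),interpolation=cv2.INTER_CUBIC)
cv2.imwrite("pics/w12.png",v)
```

```text
13.2167 [0.51526121 0.14941925 0.23190827] 0.02974296205304585 [-0.08 -0.27  1.75  0.41  1.33  0.86]
[(0.9, [236.0, 232.0], np.int64(17945)), (0.9, [249.9, 247.5], np.int64(2248)), (0.55, [243.9, 251.3], np.int64(3803))]
lid vs ideal [-0.0001  0.0011 -0.0004  0.0032 -0.0002  0.0114] 1004 1200
```

View pics/w12.png

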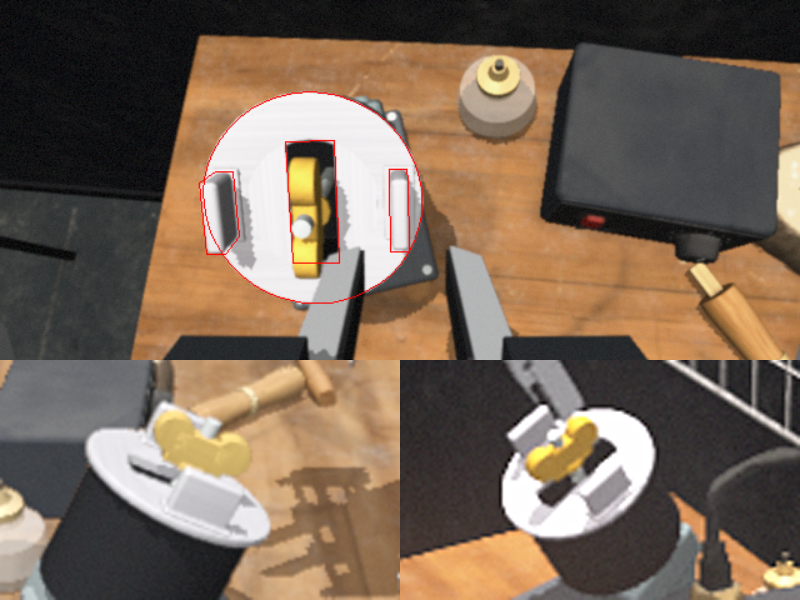

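The lid is seated flat, within about 1 mm and 0.01 rad in the fit, and the nut stands through it in all three views. That was picture 12, so the rest is numeric. I'll turn the tool half a turn counter-clockwise over the axis, so that j6 has enough travel for one continuous tightening.

Call:
{"method": "play_rows", "body": {"rows": [[3,[-0.5,1,0],[-0.04,-0.045,0.104]],[3,[-1,2,-0.5],[-0.08,-0.09,0.208]],[3,[-1.6,3,-1],[-0.12,-0.135,0.312]],[3,[-2.2,4,-1.4],[-0.159,-0.179,0.416]],[3,[-2.6,4.5,-1.4],[-0.199,-0.224,0.52]],[3,[-2.6,4.5,-1.4],[-0.239,-0.269,0.624]],[3,[-2.6,4.5,-1.4],[-0.279,-0.314,0.727]],[3,[-2.6,4.5,-1.4],[-0.319,-0.359,0.831]]]}}

```text
time: 14.18
tool_pos: [0.488, 0.1955, 0.2146]
ee_rot: [2.749, -0.394, 1.649]
wrist_force: [-1.2, 0.3, 0.3]
width: 0.0299
```

Call:
{"method": "play_rows", "body": {"rows": [[3,[0,0,0],[-0.04,-0.045,0.104]],[3,[0,0,0],[-0.08,-0.09,0.208]],[3,[0,0,0],[-0.12,-0.135,0.312]],[3,[0,0,0],[-0.159,-0.179,0.416]],[3,[0,0,0],[-0.199,-0.224,0.52]],[3,[0,0,0],[-0.239,-0.269,0.624]],[3,[0,0,0],[-0.279,-0.314,0.727]],[3,[0,0,0],[-0.319,-0.359,0.831]]]}}

```text
time: 14.85
tool_pos: [0.4882, 0.1952, 0.2146]
ee_rot: [2.596, 0.047, 2.523]
wrist_force: [0.3, 0.2, -0.1]
width: 0.0301
```

Call:
{"method": "play_rows", "body": {"rows": [[3,[0,0,0],[-0.04,-0.045,0.104]],[3,[0,0,0],[-0.08,-0.09,0.208]],[3,[0,0,0],[-0.12,-0.135,0.312]],[3,[0,0,0],[-0.159,-0.179,0.416]],[3,[0,0,0],[-0.199,-0.224,0.52]],[3,[0,0,0],[-0.239,-0.269,0.624]],[3,[0,0,0],[-0.279,-0.314,0.727]],[3,[0,0,0],[-0.319,-0.359,0.831]]]}}

```text
time: 15.52
tool_pos: [0.4883, 0.1952, 0.2146]
ee_rot: [2.85, 0.443, -2.85]
wrist_force: [-0.5, -0.3, -0.1]
width: 0.0303
```

```bash
cat > nutc.py <<'E'
from h import *
import sys
# args: heights of TCP above mouth ; y = +LY rotated clockwise by a (first arg)
o=get_obs(); a=float(sys.argv[1]); R,p=toolT(o)
y=Rn.from_rotvec(-a*RB[:,2]).apply(LY); z=-RB[:,2]; Rt=np.c_[np.cross(y,z),y,z]
print("t",o["time"],"TCP in mouth frame",(np.c_[LX,LY,RB[:,2]].T@(p-MOUTH)).round(4),"j",o["joint_positions"].round(2),"F.axis",(RB.T@o["wrist_force"]).round(1),"M",(RB.T@o["wrist_torque"]).round(2),"w",o["width"])
print("tool-axis tilt",np.arccos(R[:,2]@z).round(4))
for h in map(float,sys.argv[2:]): print(h,*move_to(Rt,MOUTH+RB[:,2]*h))
E
python3 nutc.py 0 .07 .024
python3 - <<'E'
from h import *
s=snapshot("wrist"); print(*[ (l,d["confidence"],d["point"],d["mask"].sum()) for l in("lid","wing_nut") for d in silhouettes("wrist",l)[:1]]); print(proj(s,[MOUTH+RB[:,2]*.036,MOUTH+RB[:,2]*.006]))
E
```

```text
t 15.5167 TCP in mouth frame [-0.0018  0.0006  0.0969] j [ 0.   -0.28  1.79  0.42  1.32 -1.97] F.axis [ 0.5 -0.2  0.2] M [ 0.03 -0.09  0.06] w 0.030293604408379037
tool-axis tilt 0.0292
0.07 [ 1.06  1.04 -2.25] [-0.098 -0.115  0.203]
0.024 [ 2.59  2.76 -6.23] [-0.098 -0.115  0.203]
('lid', 0.79, [228.4, 337.1], np.int64(20264)) ('wing_nut', 0.56, [247.1, 315.5], np.int64(2245))
[[320.40550491 257.11728276]
 [319.5805546  243.39807252]]
```

Call:
{"method": "play_rows", "body": {"rows": [[3,[0.3,0.2,-0.5],[-0.05,-0.057,0.1]],[3,[0.6,0.6,-1.2],[-0.098,-0.115,0.203]],[3,[1.06,1.04,-2.25],[-0.098,-0.115,0.203]],[3,[1.06,1.04,-2.25],[-0.098,-0.115,0.203]],[3,[1.06,1.04,-2.25],[-0.098,-0.115,0.203]]]}}

```text
time: 16.08
tool_pos: [0.4985, 0.2056, 0.192]
ee_rot: [2.998, 0.506, -2.586]
wrist_force: [-0.4, 0.8, -0.2]
width: 0.0298
```

```bash
python3 nutc.py 0 .07 .024
python3 - <<'E'
from h import *
s=snapshot("wrist"); d=best("wrist","wing_nut"); m=d["mask"]; print(d["confidence"],m.sum())
t=np.linspace(0,2*np.pi,16,endpoint=False)
def nut(a,h0):
    c=np.array([[sx*.021+.012*np.cos(k),y,h0+.020+.012*np.sin(k)] for sx in(1,-1) for k in t for y in(-.0065,.0065)]); return [c@Rn.from_euler('z',a).as_matrix().T]
T=barT(PB); k=np.ones((480,640)); k[300:]=0
c=lambda q:(k*np.abs(render(s,nut(q[0],.1005),(T[0],T[1]+T[0]@np.array([q[1],q[2],0])))-m)).sum()
print(fit(c,[NA,0,0],[.1,.003,.003]),c([NA,0,0]))
E
```

```text
t 16.0833 TCP in mouth frame [-0.0004  0.0002  0.07  ] j [ 0.05 -0.26  1.81  0.39  1.23 -2.18] F.axis [-0.2 -0.8 -0.3] M [ 0.02 -0.13  0.01] w 0.029836953253667347
tool-axis tilt 0.0008
0.07 [0.04 0.01 0.01] [-0.003 -0.003  0.007]
0.024 [ 1.57  1.73 -3.97] [-0.003 -0.003  0.007]
0.61 2943
(array([ 2.89912837e+00, -3.40187281e-04,  3.45781344e-04]), np.float64(666.75)) 717.3125
```

Aligned to within 0.5 mm. I'll descend and grip the wings.

Call:
{"method": "play_rows", "body": {"rows": [[3,[0.3,0.3,-0.7],[0,0,0.006]],[3,[0.6,0.65,-1.5],[0,0,0.006]],[3,[0.9,1.0,-2.3],[0,0,0.006]],[3,[1.2,1.35,-3.1],[0,0,0.006]],[3,[1.57,1.73,-3.97],[0,0,0.006]],[3,[1.57,1.73,-3.97],[0,0,0.006]],[3,[1.57,1.73,-3.97],[0,0,0.006]]]}}

```text
time: 16.77
tool_pos: [0.5143, 0.223, 0.1519]
ee_rot: [2.999, 0.506, -2.577]
wrist_force: [0.8, 0.0, 0.2]
width: 0.03
```

Call:
{"method": "play_rows", "body": {"rows": [[0.8,[0,0,0],[0,0,0]],[0.8,[0,0,0],[0,0,0]],[0.8,[0,0,0],[0,0,0]],[0.8,[0,0,0],[0,0,0]],[0.8,[0,0,0],[0,0,0]],[0.8,[0,0,0],[0,0,0]]]}}

```text
time: 17.27
tool_pos: [0.5149, 0.2229, 0.1542]
ee_rot: [3.0, 0.509, -2.577]
wrist_force: [-1.3, 0.5, 2.5]
width: 0.0128
```

```bash
python3 nutc.py 0 .024
```

```text
t 17.2667 TCP in mouth frame [ 0.0015 -0.0002  0.0253] j [ 0.08 -0.19  1.84  0.39  1.13 -2.19] F.axis [-0.8 -1.4  2.4] M [-0.24  0.04 -0.06] w 0.012785878006445173
tool-axis tilt 0.0035
0.024 [-0.08 -0.01 -0.19] [-0.003  0.001 -0.001]
```

Call:
{"method": "play_rows", "body": {"rows": [[0.8,[0.01,0.01,-0.025],[0.04,0.045,-0.104]],[0.8,[0.02,0.02,-0.05],[0.08,0.09,-0.208]],[0.8,[0.03,0.03,-0.075],[0.12,0.135,-0.312]],[0.8,[0.04,0.04,-0.1],[0.159,0.179,-0.416]],[0.8,[0.05,0.05,-0.125],[0.199,0.224,-0.52]],[0.8,[0.06,0.06,-0.15],[0.239,0.269,-0.624]],[0.8,[0.07,0.075,-0.175],[0.279,0.314,-0.727]],[0.8,[0.076,0.086,-0.2],[0.319,0.359,-0.831]]]}}

```text
time: 17.93
tool_pos: [0.5161, 0.2217, 0.1514]
ee_rot: [2.647, 0.182, 2.731]
wrist_force: [-2.0, -5.1, 2.4]
width: 0.0128
```

```bash
python3 nutc.py .96 .0217
python3 - <<'E'
from h import *
sc=snapshot("scene"); d=best("scene","wing_nut"); print(d and (d["confidence"],d["mask"].sum()))
E
```

```text
t 17.9333 TCP in mouth frame [ 0.0006 -0.0021  0.023 ] j [ 0.09 -0.19  1.84  0.39  1.13 -1.22] F.axis [3.2 1.9 4.6] M [ 0.52 -0.77  0.12] w 0.012800187066141833
tool-axis tilt 0.0039
0.0217 [-0.12  0.2  -0.12] [-0.     0.001  0.006]
(0.56, np.int64(354))
```

Call:
{"method": "play_rows", "body": {"rows": [[0.8,[0,0.02,-0.025],[0.04,0.045,-0.104]],[0.8,[0,0.05,-0.05],[0.08,0.09,-0.208]],[0.8,[0,0.08,-0.075],[0.12,0.135,-0.312]],[0.8,[0,0.1,-0.1],[0.159,0.179,-0.416]],[0.8,[0,0.12,-0.125],[0.199,0.224,-0.52]],[0.8,[0,0.15,-0.15],[0.239,0.269,-0.624]],[0.8,[0,0.17,-0.175],[0.279,0.314,-0.727]],[0.8,[0.01,0.18,-0.2],[0.319,0.359,-0.831]]]}}

```text
time: 18.7
tool_pos: [0.5154, 0.2214, 0.1483]
ee_rot: [2.698, -0.277, 1.879]
wrist_force: [-6.5, -12.6, 3.6]
width: 0.0125
```

Call:
{"method": "play_rows", "body": {"rows": [[0.8,[0.01,0.01,-0.025],[0.04,0.045,-0.104]],[0.8,[0.02,0.02,-0.05],[0.08,0.09,-0.208]],[0.8,[0.03,0.03,-0.075],[0.12,0.135,-0.312]],[0.8,[0.04,0.04,-0.1],[0.159,0.179,-0.416]],[0.8,[0.05,0.05,-0.125],[0.199,0.224,-0.52]],[0.8,[0.06,0.06,-0.15],[0.239,0.269,-0.624]],[0.8,[0.07,0.075,-0.175],[0.279,0.314,-0.727]],[0.8,[0.076,0.086,-0.2],[0.319,0.359,-0.831]]]}}

```text
time: 19.37
tool_pos: [0.5142, 0.2229, 0.1458]
ee_rot: [3.131, -0.514, 0.86]
wrist_force: [-12.0, -12.2, 6.0]
width: 0.0127
```

```bash
python3 nutc.py 2.88 .0168
```

```text
t 19.3667 TCP in mouth frame [-0.0031 -0.0008  0.0183] j [ 0.09 -0.19  1.84  0.38  1.12  0.71] F.axis [11.8 -0.9 13.7] M [-0.16 -2.32  0.05] w 0.012734161944214402
tool-axis tilt 0.0103
0.0168 [0.23 0.26 0.03] [ 0.008 -0.006  0.005]
```

The force is growing because the grip sits about 2 mm off-centre along the wing, so the TCP has to orbit. I'll comply while turning on.

Call:
{"method": "play_rows", "body": {"rows": [[0.8,[-0.07,-0.08,-0.02],[0.04,0.045,-0.104]],[0.8,[-0.1,-0.12,-0.05],[0.08,0.09,-0.208]],[0.8,[-0.1,-0.12,-0.08],[0.12,0.135,-0.312]],[0.8,[-0.1,-0.11,-0.1],[0.159,0.179,-0.416]],[0.8,[-0.09,-0.1,-0.13],[0.199,0.224,-0.52]],[0.8,[-0.09,-0.1,-0.15],[0.239,0.269,-0.624]]]}}

```text
time: 19.87
tool_pos: [0.5137, 0.2248, 0.1446]
ee_rot: [-2.787, -0.385, 0.067]
wrist_force: [-5.3, -0.2, 0.7]
width: 0.0124
```

```bash
python3 nutc.py 3.6 .0160
```

```text
t 19.8667 TCP in mouth frame [-0.0031  0.0009  0.0167] j [ 0.1  -0.19  1.85  0.38  1.12  1.42] F.axis [ 2.9 -3.8  2.4] M [-0.68 -0.64  0.05] w 0.012426156219043295
tool-axis tilt 0.006
0.016 [0.31 0.1  0.08] [ 0.002 -0.007  0.005]
```

Call:
{"method": "play_rows", "body": {"rows": [[0.8,[0.005,0.005,-0.012],[0.02,0.022,-0.052]],[0.8,[0.01,0.01,-0.025],[0.04,0.045,-0.104]],[0.8,[0.015,0.015,-0.037],[0.06,0.067,-0.156]],[0.8,[0.02,0.02,-0.05],[0.08,0.09,-0.208]],[0.8,[0.025,0.025,-0.06],[0.1,0.112,-0.26]],[0.8,[0.025,0.025,-0.06],[0.1,0.112,-0.26]]]}}

```text
time: 20.37
tool_pos: [0.5139, 0.2257, 0.1442]
ee_rot: [-2.692, -0.268, -0.22]
wrist_force: [-5.5, 0.4, 1.3]
width: 0.0129
```

```bash
python3 nutc.py 3.9 .0160
```

```text
t 20.3667 TCP in mouth frame [-0.0027  0.0015  0.016 ] j [ 0.1  -0.18  1.85  0.39  1.12  1.72] F.axis [ 2.2 -4.4  2.8] M [-0.81 -0.5  -0.07] w 0.01286858514034073
tool-axis tilt 0.0055
0.016 [0.29 0.01 0.11] [ 0.002 -0.006  0.001]
```

Call:
{"method": "play_rows", "body": {"rows": [[0.8,[0.005,0.005,-0.012],[0.02,0.022,-0.052]],[0.8,[0.01,0.01,-0.025],[0.04,0.045,-0.104]],[0.8,[0.01,0.01,-0.025],[0.04,0.045,-0.104]]]}}

```text
time: 20.62
tool_pos: [0.514, 0.226, 0.1442]
ee_rot: [-2.665, -0.214, -0.33]
wrist_force: [-6.3, 0.6, 1.8]
width: 0.0127
```

```bash
python3 nutc.py 4.02 .0160
```

```text
t 20.6167 TCP in mouth frame [-0.0025  0.0016  0.0159] j [ 0.1  -0.18  1.84  0.39  1.12  1.84] F.axis [ 2.3 -5.1  3.4] M [-0.88 -0.54 -0.01] w 0.012687677325399476
tool-axis tilt 0.0056
0.016 [ 0.28 -0.02  0.11] [ 0.001 -0.006 -0.   ]
```

Call:
{"method": "play_rows", "body": {"rows": [[0.8,[0.005,0.005,-0.012],[0.02,0.022,-0.052]],[0.8,[0.01,0.01,-0.025],[0.04,0.045,-0.104]],[0.8,[0.01,0.01,-0.025],[0.04,0.045,-0.104]]]}}

```text
time: 20.87
tool_pos: [0.5141, 0.2263, 0.1442]
ee_rot: [-2.645, -0.157, -0.438]
wrist_force: [-6.3, 1.0, 3.3]
width: 0.0127
```

```bash
python3 nutc.py 4.14 .0160; python3 -c "
from bench import *; print(get_obs()['joint_torque'].round(3))"
```

```text
t 20.8667 TCP in mouth frame [-0.0023  0.0018  0.0157] j [ 0.1  -0.18  1.84  0.39  1.12  1.96] F.axis [ 1.3 -5.4  4.6] M [-0.96 -0.44  0.16] w 0.012705228983371024
tool-axis tilt 0.0057
0.016 [ 0.27 -0.05  0.11] [ 0.001 -0.006 -0.001]
[ -1.945 -21.247 -31.635   0.797  -3.033   0.537]
```

Call:
{"method": "play_rows", "body": {"rows": [[0.8,[0,0,0],[0.02,0.022,-0.052]],[0.8,[0,0,0],[0.04,0.045,-0.104]],[0.8,[0,0,0],[0.04,0.045,-0.104]]]}}

```text
time: 21.12
tool_pos: [0.5142, 0.2265, 0.1443]
ee_rot: [-2.631, -0.099, -0.543]
wrist_force: [-5.2, 2.2, 1.9]
width: 0.0125
```

```bash
python3 nutc.py 4.26 .0160; python3 -c "
from bench import *; print(get_obs()['joint_torque'].round(3))"
```

```text
t 21.1167 TCP in mouth frame [-0.0021  0.002   0.0157] j [ 0.1  -0.18  1.84  0.39  1.12  2.08] F.axis [ 0.6 -5.3  2.5] M [-0.97 -0.24  0.35] w 0.012514146497150932
tool-axis tilt 0.0057
0.016 [ 0.26 -0.07  0.1 ] [ 0.    -0.006 -0.001]
[ -2.501 -21.515 -31.535   0.672  -2.887   0.763]
```

The axial torque has risen 0.05 → 0.16 → 0.35 N m over the last steps, and j6 torque rose with it, so the nut is snug. I'll release and retreat along the axis.

Call:
{"method": "play_rows", "body": {"rows": [[3,[0,0,0],[0,0,0]],[3,[0,0,0],[0,0,0]],[3,[0,0,0],[0,0,0]],[3,[0,0,0],[0,0,0]],[3,[0,0,0],[0,0,0]],[3,[-0.3,-0.35,0.8],[0,0,0]],[3,[-0.6,-0.7,1.6],[0,0,0]],[3,[-1,-1.1,2.6],[0,0,0]]]}}

```text
time: 21.78
tool_pos: [0.5057, 0.2143, 0.1714]
ee_rot: [-2.63, -0.103, -0.545]
wrist_force: [0.4, -0.4, -0.5]
width: 0.0294
```

Call:
{"method": "play_rows", "body": {"rows": [[3,[-1,-1.1,2.6],[0,0,0]],[3,[-2,-2.2,5.2],[0,0,0]],[3,[-3,-3.3,7.8],[0,0,0]],[3,[-4,-4.4,10],[0,0,0]],[3,[-4,-4.4,10],[0,0,0]],[3,[-4,-4.4,10],[0,0,0]]]}}

```text
time: 22.28
tool_pos: [0.4667, 0.1699, 0.2737]
ee_rot: [-2.627, -0.108, -0.547]
wrist_force: [0.4, 1.1, -0.9]
width: 0.0299
```

```bash
python3 - <<'E'
from h import *
RL=np.c_[LX,LY,RB[:,2]]
o=get_obs(); print(o["time"],o["tool_pos"],o["width"],o["wrist_force"])
s=snapshot("wrist"); L=best("wrist","lid"); N=best("wrist","wing_nut")
print([x and (x["confidence"],x["point"],x["mask"].sum()) for x in(L,N)])
t=np.linspace(0,2*np.pi,16,endpoint=False)
def nut(a,h0):
    c=np.array([[sx*.021+.012*np.cos(k),y,h0+.020+.012*np.sin(k)] for sx in(1,-1) for k in t for y in(-.0065,.0065)]); return [c@Rn.from_euler('z',a).as_matrix().T]
T=barT(PB)
if N:
    m=N["mask"]
    for h0 in(.091,.093): 
        c=lambda q:np.abs(render(s,nut(q[0],h0),(T[0],T[1]+T[0]@np.array([q[1],q[2],0])))-m)[:300].sum()
        r=min((fit(c,[a,0,0],[.15,.002,.002]) for a in NA-np.array([3.6,4.0,4.4])),key=lambda r:r[1]); print(h0,"nut turned (mod pi)",NA-r[0][0],r[0][1:],r[1])
if L:
    m=L["mask"]|(N["mask"] if N else False); T0=(RL,MOUTH-RB[:,2]*.01)
    def c(q):
        T=lid6(T0,q); k=1-(cv2.dilate(render(s,LID[1:3],T),np.ones((5,5)))>0).astype(float); k[300:]=0
        k[cv2.resize(fill(s,[SLOT[0]],T),(640,480))>0]=0
        return (k*np.abs(render(s,LID[:1],T)-m)).sum()+5*(q[2]/.001)**2+5*((np.array(q[3:5])/.01)**2).sum()+20*(q[5]/.02)**2
    print("lid vs ideal",fit(c,np.zeros(6),[.003,.003,.002,.02,.02,.03]))
for n in("scene",):
    s=snapshot(n)
    for l in("hammer","ring_clamp","spirit_lamp"):
        d=best(n,l); print(l,d and d["point"])
E
python3 seat.py
```

```text
22.2833 [0.46667372 0.16990469 0.27373646] 0.029948667264661742 [ 0.38138813  1.10740834 -0.86205606]
[None, (0.89, [218.6, 323.9], np.int64(1304))]
0.091 nut turned (mod pi) 4.231896695305655 [-0.00042054 -0.00011461] 419.4375
0.093 nut turned (mod pi) 4.232230318429753 [-0.00048175  0.00036206] 420.125
hammer [229.8, 339.8]
ring_clamp [250.8, 320.1]
spirit_lamp [311.3, 217.0]
scene 0.62 0.81
-0.004 [ 3. -4.] 385.2
-0.002 [ 2. -3.] 293.3
0 [ 2. -2.] 261.8
0.002 [ 0.99 -2.  ] 280.4
0.004 [ 1.   -0.01] 362.4
0.006 [-0.    0.93] 431.8
0.008 [-1.  2.] 532.0
side 0.63 0.7
-0.004 [-0.99 -1.04] 109.0
-0.002 [-1.01 -1.01] 98.2
0 [-0.01 -1.  ] 116.7
0.002 [0. 0.] 127.9
0.004 [0. 0.] 152.6
0.006 [0.03 1.  ] 189.5
0.008 [0.99 1.  ] 220.9
```

```bash
python3 -c "
from bench import *; print(close_job())"
```

```text
the job is handed in; nothing more can be done
None
```

The lid is on the barrel mouth with the wing nut screwed down snug on it. The arm has let go and backed off, and I handed the job in at about 22.5 s of robot time, with no verdict reported.

**What I did:** I picked the lid up by one ear, tilted it 30° and passed its slot over the nut. I seated it and released it. I then gripped the wings and turned the nut clockwise about 4.26 rad in one continuous grip.

**Last checks:**
- **Lid:** after release, the scene camera put the disc at 0 mm above the rim and the side camera at about -2 mm; both are only coarse. The close wrist-camera fit was about 1 mm and 0.01 rad from ideal, but I took it before tightening.
- **Nut:** the wrist camera shows 4.23 rad of turn beyond where it started. The torque about the axis rose to 0.35 N m at the end, which shows it was clamping. I could not measure the clamp force after letting go.
- **Hammer, ring clamp and spirit lamp:** none has moved noticeably. The hammer and clamp are within a pixel of their first position and the lamp within about 4, in line with detection noise.

**Failed or disagreed:**
- When the lid stopped, the arm's own reading put it 5 mm above the rim, while both cameras said it was seated. I took the reading as biased, because the lid had come to a hard stop.
- The final wrist picture did not detect the lid, so I have no close look at it after tightening.
- I gripped the nut about 2 mm off-centre, which built up 18 N of side and axial force partway through. I corrected for it, and it stayed well under the limits.

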